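# Scan and refill the empty wax-melt bin

## Robot

A 6-joint arm with a two-finger parallel gripper is mounted at the origin on the work surface. World frame = base frame: x ahead of the robot, y to its left, z up, the work surface at z = 0. Lengths are in m, angles in rad, forces in N, time in s.
With the tool pointing down it reaches from about 0.25 to 0.775 m from the base axis. Payload 4 kg.
Tool frame: the origin (TCP) lies between the finger pads; the fingertips stand 11 mm ahead of it and the grasp point (between the pads) lies 8 mm behind it (robot.tip_extent is the z of the fingertips in the tool frame, in m); z points along the fingers, y is the line along which they close (so a half turn about z gives the same grasp; the last joint's range is limited). The gripper opens to 94 mm and grips with 3 to 60 N. Pads are 16 mm wide; open, the fingers measure 119 mm over their backs; the gripper's body (75 mm by 177 mm) begins 78 mm behind the grasp point.
Start: joints at [-1.396, 0.087, 1.371, -0, 1.684, -0.103], TCP at [0.151, -0.529, 0.217] pointing down, gripper open.
Joint ranges: [-3.1, 3.1], [-0.76, 2.03], [0.27, 2.55], [-1.08, 4.22], [0.17, 2.65], [-2.57, 2.57]. Speed limits (rad/s): [2.79, 2.79, 3.14, 3.14, 3.14, 3.14].

## Interface

Orientations are given as [roll, pitch, yaw] about the fixed x, y, z axes, in that order (R = Rz(yaw) Ry(pitch) Rx(roll)).
In Python, from bench import robot, imaging gives the robot as it stands.
- The arm moves only by the shell command python3 -m pendant 'ROWS'. ROWS is JSON, a list of rows, each a list of 7 numbers: the shift along the world's x, y, z in cm, then the turn, a rotation vector about the world's x, y, z in degrees, then the opening, from 0 (shut) to 1 (fully open). In form: [[dx, dy, dz, ax, ay, az, jaw], ...]. A call has 1 to 8 rows; each row shifts and turns the commanded pose from where the row before left it; what a row does not reach is not made up. A row lasts 1/10 s, in which the tool goes at most 50 mm and 8.59 degrees, less where a joint would pass 70% of its speed; a pose out of reach is approached as far as the arm can. A call is refused whole if a number of a shift passes 5 or a number of a turn 8.59, either way. A call with a gripper value outside its range is refused whole. The fingers move at their own pace and stop on an object; the grip force is fixed at half the most. Time passes only in rows, so rows that do not move let the fingers close. It gives the time, the measured TCP pose, the force, the opening and the grip force at its end, in the units of the state.
- robot.get_obs(): the state, without advancing time (a new reading comes with each control period).
- imaging.snapshot(name): name is "scene" or "side" or "wrist"; returns the picture (420x560x3 uint8, red, green, blue); there is no depth.
- imaging.camera_params(name): a dict with "camera_matrix" (3x3 intrinsics, pixels), "R" (3x3) and "t" (3): a world point X has camera coordinates R X + t. Camera axes: x right, y down, z forward; pixel columns grow to the right and rows downward; lengths in m; the calibration is good to about 2 mm. A picture is of the moment at which its call begins: read the wrist's pose just before it. camera_params takes no time and is no camera call; for the wrist camera it gives the pose at the moment of the call.
- robot.close_job(): hands the job in; it is judged then, once.
The state is a dict: "time": time; "joint_positions": joint angles; "qvel": joint speeds; "joint_torque": joint torques, N m; "tool_pos": TCP position; "ee_rot": TCP orientation; "wrist_force": force on the tool from outside, world axes, zero at the start; "wrist_torque": the same for the moment, N m; "width": finger opening in m; "finger_force": force on a finger pad.
Only numpy, scipy, OpenCV 4.12 (cv2) and the standard library are available. Lean on these libraries where they do the work, as an engineer would, in place of code of your own. Each camera call takes 0.05 s, during which the arm holds its last target. There are 200 camera calls.

## Task

The empty bin on the display board needs refilling: take the hand scanner out of its holder, aim it square-on at the middle of the barcode label on that bin's sloping front from about 10 cm away, its scan line running across the bars (along the label's long side), hold it still there for a good second, and stand it back in the holder. Then take the scoop, tip all six wax melts gently into that same bin from low over it, and lay the empty scoop flat on the bench again. Leave the pump bottle, the candle jar and the pack of melts where they stand.

Things in the scene. Friction and masses are not known exactly. Their poses are not given: they have to be found in the camera images.
- scanner: Cordless pistol-shaped barcode scanner, grey, black handle, 0.2 kg, nose down in its holder. Origin: centre of the nose window (lowest face); z from nose to rear: the beam leaves along -z; handle to +x; the scan line lies along y. Nose part 38 (x) by 64 (y) mm up to z = 40, shoulder to 52; rear part 40 (x) by 46 (y) mm up to z = 112, flat sides, good to grip across y.
- scanner_butt (a point): Far end of the scanner's handle, in scanner axes at x = 117, z = 96 mm. The handle, 30 mm wide (y) and 28 thick, runs straight there from the head at x = 14, z = 78.
- holder: Black bench holder, fixed. Origin: centre of its underside on the bench; axes as the scanner's at the start (z up, handle to +x; it may also go back half a turn round). Foot 100 (x) by 120 (y) by 6 mm; pocket 48 (x) by 74 (y) mm inside, centred, floor at z = 6 (the nose stands on it), straight walls to z = 48, mouth flaring about 10 mm more on each side up to z = 60.
- label: White barcode label on the sloping front of the empty bin, 46 (x, up the slope) by 84 (y, long side) mm. Origin: middle of its face; z points straight out of it, leaning 35 degrees from vertical towards the bin's front; the black bars run along x, side by side along y. (The full bins have the like.)
- bin_empty: Open plywood bin, the only empty one of three alike, fixed on the board. Origin: centre of its underside, 12 mm above the bench; front to -x, z up. Outside 180 (x) by 112 (y) mm. Inside x = -34 to 84 mm, 100 wide (y), floor z = 6; front wall top z = 75, sides 75 (95 where x > 30), rear 95. The sloping label front takes x = -90 to -40.
- bin_full_a: Scoop bin of the same make, full of wax melts (heaped to about z = 82 mm), fixed on the board. Origin and axes as for bin_empty. The three bins stand side by side 120 mm apart in any order.
- bin_full_b: The other full scoop bin, same make, origin and axes.
- board: Dark wooden display board under the three bins, 200 (x) by 380 (y) by 12 mm, fixed. Origin: centre of its underside, on the bench.
- scoop: Steel scoop with wooden handle, 0.17 kg, flat on the bench with six melts in it. Origin on its underside, just under the bowl's back wall; x to the nose, z up. Bowl 62 mm wide (y), flat floor x = 3 to 87, sides 32 and back 38 high; then the floor slopes up 20 degrees to the open lip at x = 131. Melts slide out with the nose pointing 55 to 70 degrees down.
- scoop_grip (a point): Middle of the scoop's handle, in scoop axes at x = -43.5, z = 41.6 mm. The handle, 18 mm wide (y, flat sides) and 22 high, runs straight from x = 0, z = 30 up and back at 15 degrees to x = -97, z = 56.
- scoop_lip (a point): Middle of the scoop's pouring lip, in scoop axes at x = 130.6, z = 19 mm.
- melt1: Wax melt, chunky yellow eight-sided tablet, 26 mm wide at the foot, 21 at the top, 19 mm high, 10 g. Origin: centre of its foot; z up through the top.
- melt2: Wax melt, chunky yellow eight-sided tablet, 26 mm wide at the foot, 21 at the top, 19 mm high, 10 g. Origin: centre of its foot; z up through the top.
- melt3: Wax melt, chunky yellow eight-sided tablet, 26 mm wide at the foot, 21 at the top, 19 mm high, 10 g. Origin: centre of its foot; z up through the top.
- melt4: Wax melt, chunky yellow eight-sided tablet, 26 mm wide at the foot, 21 at the top, 19 mm high, 10 g. Origin: centre of its foot; z up through the top.
- melt5: Wax melt, chunky yellow eight-sided tablet, 26 mm wide at the foot, 21 at the top, 19 mm high, 10 g. Origin: centre of its foot; z up through the top.
- melt6: Wax melt, chunky yellow eight-sided tablet, 26 mm wide at the foot, 21 at the top, 19 mm high, 10 g. Origin: centre of its foot; z up through the top.
- pump_bottle: Amber pump bottle, 60 mm across, 189 mm tall (pump spout reaches 33 mm from the axis). Origin: centre of its base. Leave alone.
- candle_jar: White lidded candle jar, 78 mm across, 92 mm tall. Origin: centre of its base. Leave alone.
- melt_pack: Clear plastic clamshell with six melts, 122 (x) by 86 (y) by 26 mm. Origin: centre of its base. Leave alone.
There are look-alikes about, which are no part of the job. What is shaped like the scanner but pink is not meant. What is shaped like the scoop but green is not meant.

How it is judged:
By the outcome, as a careful person would: the job done as asked, in the order asked, and still so for the second after the job is handed in, with the robot touching nothing.
It also fails if it takes over 72 s, if anything falls off the work surface, if the arm or the gripper's body presses on something with over 40 N, if the wrist force passes 120 N, or if a joint passes its speed limit or range.

## Working session

There is one attempt and no reset: what is moved stays moved. The work goes in short steps, Python scripts to look and compute and a shell command to move; the robot and the scene stay as the last step left them, time stands still between calls to the robot, and variables do not carry over. Pictures are saved under pics/ and viewed, at most 10 in all, crops included, and the job is handed in when it is done.

```bash
ls; mkdir -p pics; python3 - <<'E'
from bench import robot, imaging
import cv2,numpy as np
for n in ("scene","side"):
    im=imaging.snapshot(n); cv2.imwrite(f"pics/{n}0.png",im[:,:,::-1])
    p=imaging.camera_params(n); print(n,np.round(p["camera_matrix"],1).tolist(),np.round(p["R"],3).tolist(),np.round(p["t"],3).tolist(), np.round(-p["R"].T@p["t"],3))
o=robot.get_obs();print(o)
E
```

```text
pics
scene [[438.7, 0.0, 281.7], [0.0, 438.7, 213.3], [0.0, 0.0, 1.0]] [[0.254, 0.967, 0.015], [0.632, -0.154, -0.759], [-0.732, 0.203, -0.651]] [-0.092, -0.218, 1.353] [ 1.151 -0.219  0.716]
side [[379.6, 0.0, 286.8], [0.0, 379.6, 205.2], [0.0, 0.0, 1.0]] [[-0.839, -0.543, -0.025], [-0.24, 0.412, -0.879], [0.487, -0.732, -0.476]] [0.375, 0.189, 0.869] [-0.064  0.761  0.589]
{'time': 0.1, 'joint_positions': array([-1.39609878e+00,  8.78369147e-02,  1.37205315e+00, -1.70038798e-05,
        1.68358540e+00, -1.03059426e-01]), 'qvel': array([ 0.00095052, -0.00287244, -0.00318801, -0.00023225, -0.00058007,
       -0.00066055]), 'joint_torque': array([ 2.20165421e-03, -3.41250730e+01, -3.03301871e+01,  7.20534520e-02,
        3.03826563e-02, -8.66288860e-05]), 'tool_pos': array([ 0.15074161, -0.52846659,  0.21547069]), 'ee_rot': array([-3.13971810e+00, -1.76887801e-04,  2.77754907e-01]), 'wrist_force': array([ 0.92358201,  0.78957695, -0.23070304]), 'wrist_torque': array([-0.01442442,  0.02234517, -0.00331074]), 'finger_force': 0.0, 'width': 0.09374525764616237}
```

View pics/scene0.png

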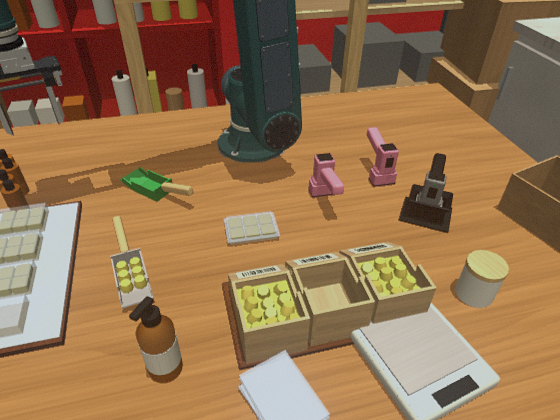

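View pics/side0.png

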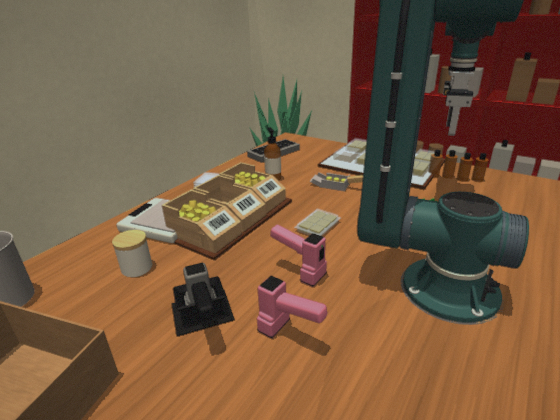

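The scene view shows the empty bin in the middle at (330,300), the scanner and holder at (430,200) and the scoop at (130,270). In the side view the label is at (246,204) and the holder at (201,290). Next I'll view enlarged crops.

```bash
cat > h.py <<'E'
from bench import robot, imaging
import cv2,numpy as np
def ray(n,uv,p=None):
    p=p or imaging.camera_params(n); K,R,t=[np.array(p[k]) for k in("camera_matrix","R","t")]
    d=R.T@np.linalg.solve(K,[uv[0],uv[1],1.]); return -R.T@t,d/np.linalg.norm(d)
def onz(n,uv,z,p=None):
    c,d=ray(n,uv,p); return c+d*(z-c[2])/d[2]
def tri(*obs):
    A=np.zeros((3,3));b=np.zeros(3)
    for n,uv in obs:
        c,d=ray(n,uv); P=np.eye(3)-np.outer(d,d); A+=P;b+=P@c
    return np.linalg.solve(A,b)
def proj(n,X,p=None):
    p=p or imaging.camera_params(n); v=p["camera_matrix"]@(p["R"]@np.array(X)+p["t"]); return v[:2]/v[2]
E
python3 - <<'E'
from h import *
a=cv2.imread('pics/scene0.png');b=cv2.imread('pics/side0.png')
def c(im,x,y,w,h,W=400,H=300): return cv2.resize(im[y:y+h,x:x+w],(W,H),interpolation=cv2.INTER_CUBIC)
cv2.imwrite('pics/m1.png',np.vstack([np.hstack([c(a,390,145,80,60*1+40-0,400,500)[:300],c(a,225,235,220,165)]),np.hstack([c(b,160,255,80,60+0),c(b,160,150,140,105)])]))
E
```

```text
(no output)
```

View pics/m1.png

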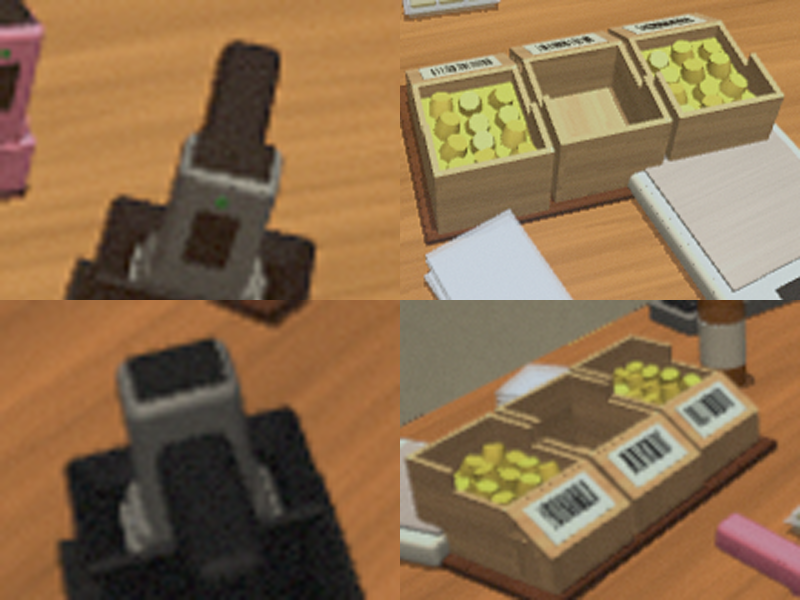

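The enlarged view shows the middle bin's label corners clearly in the side crop, around (610,462) to (686,455). The scanner's dark rear face is on top, with its handle pointing towards the robot. Now the rough positions.

```bash
python3 - <<'E'
from h import *
np.set_printoptions(precision=4,suppress=True)
print([d for d in dir(robot) if d[0]!='_'],[d for d in dir(imaging) if d[0]!='_'], robot.tip_extent)
L=[(610,462),(672,424),(686,455),(624,490)]
for x,y in L: print('lab',onz('side',(160+(x-400)/2.857,150+(y-300)/2.857),.070))
for x,y in [(433,190),(548,151),(782,97)]: print('rear',onz('scene',(225+(x-400)/1.818,235+y/1.818),.107))
print('scan top',onz('scene',(390+47,145+30),.118),onz('side',(160+180/5,255+75/5),.118))
print('butt',onz('scene',(438,157),.1),'foot',[onz('side',u,.0) for u in((172,283),(218,279),(232,317),(177,326))])
print('scoop',onz('scene',(118,219),.066),onz('scene',(133,300),.02))
for n,u in dict(pump=(152,315),jar=(484,265),pack=(251,228),pk1=(322,158),pk2=(385,148)).items(): print(n,onz('scene',u,.1))
o=robot.get_obs(); p=imaging.camera_params('wrist')
from scipy.spatial.transform import Rotation as Q
T=Q.from_euler('xyz',o['ee_rot']).as_matrix()
print('cam in tool',T.T@(-p['R'].T@p['t']-o['tool_pos']),(p['R']@T),p['camera_matrix'])
E
```

```text
['IKError', 'close_job', 'get_obs', 'tip_extent'] ['camera_params', 'snapshot'] 0.011
lab [0.5957 0.0476 0.07  ]
lab [ 0.593  -0.0522  0.07  ]
lab [ 0.5381 -0.0031  0.07  ]
lab [0.5475 0.0843 0.07  ]
rear [ 0.7512 -0.1676  0.107 ]
rear [ 0.7365 -0.0575  0.107 ]
rear [0.7316 0.185  0.107 ]
scan top [0.432  0.3577 0.118 ] [0.4283 0.357  0.118 ]
butt [0.3396 0.4185 0.1   ] foot [array([0.5652, 0.322 , 0.    ]), array([0.4803, 0.2535, 0.    ]), array([0.3698, 0.3323, 0.    ]), array([0.4512, 0.4117, 0.    ])]
scoop [ 0.3533 -0.3749  0.066 ] [ 0.5531 -0.3531  0.02  ]
pump [ 0.6622 -0.3069  0.1   ]
jar [0.6979 0.3105 0.1   ]
pack [ 0.4892 -0.1008  0.1   ]
pk1 [0.2749 0.1271 0.1   ]
pk2 [0.2684 0.3039 0.1   ]
cam in tool [ 0.0731 -0.0004 -0.1688] [[ 0.0006  1.     -0.0017]
 [-0.9678  0.0002 -0.2519]
 [-0.2519  0.0018  0.9678]] [[372.8316   0.     285.1026]
 [  0.     372.8316 208.4915]
 [  0.       0.       1.    ]]
```

```bash
python3 -m pendant '[[4.5,2.4,0.5,0,0,0,1],[4.5,2.4,0.5,0,0,0,1],[4.5,2.4,0.5,0,0,0,1],[4.5,2.4,0.5,0,0,0,1],[4.5,2.4,0.5,0,0,0,1],[4.5,2.4,0.5,0,0,0,1],[4.5,2.4,0.5,0,0,0,1],[0,0,0,0,0,0,1]]'; python3 - <<'E'
from h import *
import pickle
im=imaging.snapshot('wrist');p=imaging.camera_params('wrist');cv2.imwrite('pics/w_scoop.png',im[:,:,::-1]);pickle.dump(p,open('w_scoop.pkl','wb'));print(robot.get_obs()['tool_pos'],robot.get_obs()['joint_positions'])
E
python3 -m pendant '[[0.5,5,0.5,0,0,8,1],[0.5,5,0.5,0,0,8,1],[0.5,5,0.5,0,0,8,1],[0.5,5,0.5,0,0,8,1],[0.5,5,0.5,0,0,8,1],[0.5,5,0.5,0,0,8,1],[0.5,5,0,0,0,8,1],[0,1,0,0,0,0,1]]'; python3 - <<'E'
from h import *
import pickle
im=imaging.snapshot('wrist');p=imaging.camera_params('wrist');cv2.imwrite('pics/w_bin.png',im[:,:,::-1]);pickle.dump(p,open('w_bin.pkl','wb'));print(robot.get_obs()['tool_pos'],robot.get_obs()['joint_positions'])
a=cv2.imread('pics/w_scoop.png')
h=lambda i:cv2.resize(i,(400,300),interpolation=cv2.INTER_AREA)
cv2.imwrite('pics/m2.png',np.vstack([cv2.resize(a,(800,600))[:0]]+[np.vstack([h(a),h(im[:,:,::-1])])]))
E
```

```text
time: 0.9
tool_pos: [0.4628, -0.3613, 0.2502]
ee_rot: [-3.14, -0.002, 0.286]
wrist_force: [-0.1, 0.1, 0.1]
width: 0.094
finger_force: 0.0
[ 0.46026795 -0.36306338  0.24992472] [-7.64612678e-01  1.65680934e-01  1.21785336e+00  5.71761176e-05
  1.75916096e+00  5.23204372e-01]
time: 1.75
tool_pos: [0.4922, -0.0052, 0.2803]
ee_rot: [-3.141, -0.001, 1.261]
wrist_force: [0.7, -0.7, 0.3]
width: 0.0941
finger_force: 0.0
[ 0.49218072 -0.00588707  0.2801727 ] [-1.27691540e-01 -4.54813066e-02  1.38082787e+00  7.19261750e-04
  1.80672956e+00  1.85178532e-01]Traceback (most recent call last):
  File "<stdin>", line 6, in <module>
    return _nx.concatenate(arrs, 0, dtype=dtype, casting=casting)
           ~~~~~~~~~~~~~~~^^^^^^^^^^^^^^^^^^^^^^^^^^^^^^^^^^^^^^^
ValueError: all the input array dimensions except for the concatenation axis must match exactly, but along dimension 1, the array at index 0 has size 800 and the array at index 1 has size 400
```

```bash
python3 -m pendant '[[-1,4.7,0.5,0,0,8,1],[-1,4.7,0.5,0,0,8,1],[-1,4.7,0.5,0,0,8,1],[-1,4.7,0.5,0,0,8,1],[-1,4.7,0.5,0,0,8,1],[-1,4.7,0.5,0,0,8,1],[-1,4.7,0,0,0,8,1],[-1,4.7,0,0,0,8,1]]';python3 -m pendant '[[0,0,0,0,0,8,1],[0,0,0,0,0,2,1],[0,0,0,0,0,0,1]]'; python3 - <<'E'
from h import *
import pickle
im=imaging.snapshot('wrist');p=imaging.camera_params('wrist');cv2.imwrite('pics/w_scan.png',im[:,:,::-1]);pickle.dump(p,open('w_scan.pkl','wb'));print(robot.get_obs()['tool_pos'],robot.get_obs()['joint_positions'])
h=lambda n:cv2.resize(cv2.imread(n),(400,300),interpolation=cv2.INTER_AREA)
cv2.imwrite('pics/m2.png',np.vstack([np.hstack([h('pics/w_scoop.png'),h('pics/w_bin.png')]),np.hstack([h('pics/w_scan.png'),h('pics/side0.png')])]))
E
```

```text
time: 2.6
tool_pos: [0.4139, 0.3673, 0.3102]
ee_rot: [-3.141, 0.001, 2.373]
wrist_force: [0.1, 0.3, 0.0]
width: 0.0942
finger_force: 0.0
time: 2.9
tool_pos: [0.4141, 0.3662, 0.3096]
ee_rot: [-3.14, 0.0, 2.543]
wrist_force: [0.8, -0.9, 0.4]
width: 0.0939
finger_force: 0.0
[0.41409052 0.36609105 0.30979683] [ 6.21891319e-01  9.54004258e-02  1.17859979e+00 -8.85004107e-04
  1.86856305e+00 -3.49941579e-01]
```

View pics/m2.png

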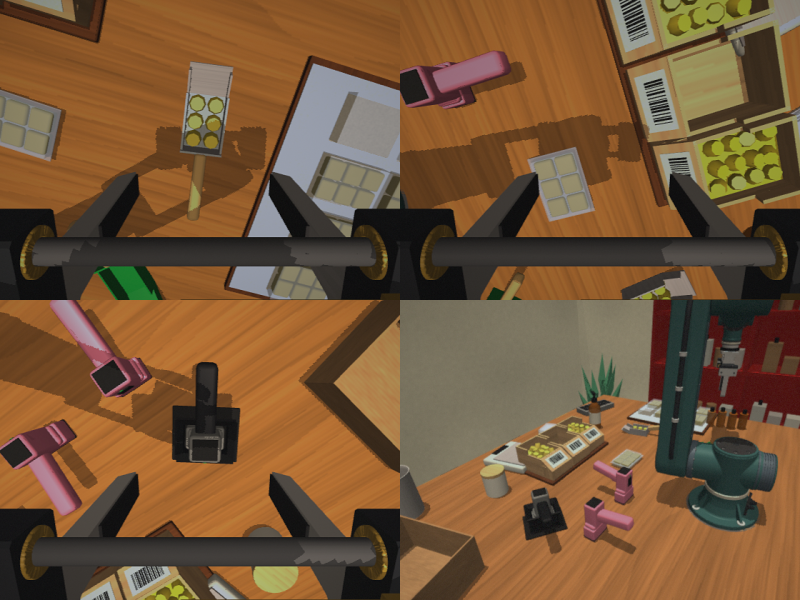

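The wrist views show the scoop at half-scale (205,130) and the empty bin's label at about (655,78). The scanner in its holder shows at (206,420), almost aligned with the tool. I'll enlarge these to read pixels.

```bash
python3 - <<'E'
from h import *
r=lambda n,x,y,w,h,W,H:cv2.resize(cv2.imread(n)[y:y+h,x:x+w],(W,H),interpolation=cv2.INTER_CUBIC)
A=r('pics/w_scoop.png',240,80,100,240,250,600)
B=r('pics/w_scan.png',230,75,110,160,275,400)
C=r('pics/w_bin.png',300,0,110,240,275,600)
cv2.imwrite('pics/m3.png',np.hstack([A,np.vstack([B,np.zeros((200,275,3),np.uint8)]),C]))
E
```

```text
(no output)
```

View pics/m3.png

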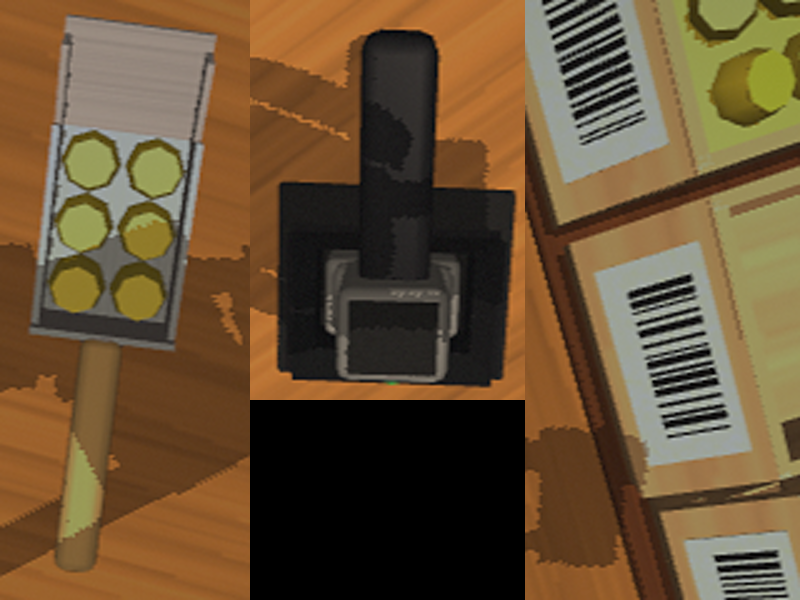

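The label corners are at about (595,271), (700,242), (751,447) and (646,466) in the right panel. The scanner's rear face spans (340,290) to (446,378), and the scoop's lip runs (68,17) to (216,35). Now solving for poses.

```bash
python3 - <<'E'
from h import *
import pickle
np.set_printoptions(precision=4,suppress=True)
P={k:pickle.load(open(f'w_{k}.pkl','rb')) for k in('scoop','bin','scan')}
def f(k,off,pts,zs):
    return np.array([onz('wrist',(off[0]+x/2.5,off[1]+y/2.5),z/1000,P[k]) for (x,y),z in zip(pts,zs)])
ang=lambda v:np.degrees(np.arctan2(v[1],v[0]))
L=f('bin',(300-210,0),[(595,271),(700,242),(751,447),(646,466)],[56.5,83,83,56.5])
print('label',L,L.mean(0),[np.linalg.norm(L[i]-L[i-1]) for i in range(4)],'yaw bin',ang(L[1]-L[0]),ang(L[2]-L[3]),ang(L[1]-L[2])-90,ang(L[0]-L[3])-90)
S=f('scan',(230-100,75),[(341,284),(449,284),(446,381),(337,381)],[118]*4)
F=f('scan',(230-100,75),[(281,183),(516,190),(500,385),(279,374)],[6]*4)
print('scan',S,S.mean(0),'foot',F,F.mean(0),[np.linalg.norm(F[i]-F[i-1]) for i in range(4)],[np.linalg.norm(S[i]-S[i-1]) for i in range(4)])
B=f('scan',(130,75),[(400,32),(398,275)],[108,96]); print('handle',B,'ang',ang(B[0]-B[1]),ang(F[0]-F[3]),ang(F[1]-F[2]),ang(F[0]-F[1])-90,ang(F[3]-F[2])-90)
C=f('scoop',(240,80),[(68,17),(216,35),(176,350),(32,328),(100,345),(77,570)],[19,19,38,38,41,66])
print('scoop',C,[ang(C[0]-C[3]),ang(C[1]-C[2]),ang(C[0]-C[1])-90,ang(C[3]-C[2])-90,ang(C[4]-C[5])],'lip',C[:2].mean(0),'back',C[2:4].mean(0),np.linalg.norm(C[0]-C[1]),np.linalg.norm(C[2]-C[3]))
o=robot.get_obs();print(o['tool_pos'],np.degrees(o['ee_rot']))
E
```

```text
label [[ 0.5571  0.0529  0.0565]
 [ 0.5948  0.0517  0.083 ]
 [ 0.5944 -0.0303  0.083 ]
 [ 0.5553 -0.0313  0.0565]] [0.5754 0.0107 0.0698] [np.float64(0.08427339091483294), np.float64(0.0461011354239881), np.float64(0.08196011279543407), np.float64(0.04719257467156508)] yaw bin -1.9416013588310257 1.4939692528958681 -0.2884054695083904 -1.1879966228917738
scan [[0.4042 0.3501 0.118 ]
 [0.4282 0.3853 0.118 ]
 [0.461  0.3623 0.118 ]
 [0.4361 0.3257 0.118 ]] [0.4324 0.3558 0.118 ] foot [[0.3604 0.3369 0.006 ]
 [0.4299 0.4327 0.006 ]
 [0.5122 0.3706 0.006 ]
 [0.4412 0.2771 0.006 ]] [0.4359 0.3543 0.006 ] [np.float64(0.10050266009404252), np.float64(0.1183172185466349), np.float64(0.10309112961734701), np.float64(0.1174720775044611)] [np.float64(0.04013003746416358), np.float64(0.04258571459690374), np.float64(0.040063154757646824), np.float64(0.044165838006953395)]
handle [[0.3385 0.4228 0.108 ]
 [0.4176 0.3684 0.096 ]] ang 145.4686161938077 143.44077398699574 142.9700247559203 -215.9732442939556 -217.2298559846663
scoop [[ 0.5486 -0.3184  0.019 ]
 [ 0.5588 -0.3786  0.019 ]
 [ 0.4306 -0.3999  0.038 ]
 [ 0.4228 -0.3385  0.038 ]
 [ 0.4245 -0.368   0.041 ]
 [ 0.3343 -0.3843  0.066 ]] [np.float64(9.087306669179478), np.float64(9.418296996817467), np.float64(9.63710200988966), np.float64(7.219066802451181), np.float64(10.19707519529678)] lip [ 0.5537 -0.3485  0.019 ] back [ 0.4267 -0.3692  0.038 ] 0.06104904742652024 0.061830080730232155
[0.4141 0.3661 0.3098] [-179.9311    0.0265  145.6671]
```

```bash
python3 -m pendant '[[0.5,-0.3,-4.5,0,0,-1.7,1],[0.5,-0.3,-4.5,0,0,0,1],[0.5,-0.3,-4.5,0,0,0,1],[0.5,-0.2,-4,0,0,0,1],[0,0,-3,0,0,0,1],[0,0,-2.2,0,0,0,1],[0,0,-0.5,0,0,0,1],[0,0,0,0,0,0,1]]'; python3 -c "
from h import *
cv2.imwrite('pics/g1.png',imaging.snapshot('side')[200:350,130:290,::-1].repeat(3,0).repeat(3,1))
import pickle
P=pickle.load(open('w_bin.pkl','rb'))
for x,y in[(667,150),(751,447),(568,183),(646,466)]: print(onz('wrist',(90+x/2.5,y/2.5),.083 if x in(667,751) else .0565,P))
"
```

```text
time: 3.75
tool_pos: [0.4331, 0.3554, 0.0777]
ee_rot: [-3.14, -0.0, 2.515]
wrist_force: [0.4, -0.2, -0.6]
width: 0.0942
finger_force: 0.0
[0.59142552 0.08680802 0.083     ]
[ 0.59437982 -0.03030308  0.083     ]
[0.55631422 0.08869087 0.0565    ]
[ 0.55534327 -0.03132117  0.0565    ]
```

```bash
python3 -m pendant '[[0,0,0,0,0,0,0.6],[0,0,0,0,0,0,0.2],[0,0,0,0,0,0,0.2],[0,0,0,0,0,0,0.2],[0,0,0,0,0,0,0.2],[0,0,0,0,0,0,0.2]]'
```

```text
time: 4.4
tool_pos: [0.4328, 0.3569, 0.0784]
ee_rot: [3.141, 0.0, 2.517]
wrist_force: [0.0, 0.2, -0.3]
width: 0.049
finger_force: 0.0
```

```bash
python3 -m pendant '[[0,0,0,0,0,0,0.2],[0,0,0,0,0,0,0.2],[0,0,0,0,0,0,0.2],[0,0,0,0,0,0,0.2]]'
```

```text
time: 4.8
tool_pos: [0.4327, 0.3566, 0.0783]
ee_rot: [-3.141, -0.0, 2.517]
wrist_force: [-1.2, -0.9, 0.8]
width: 0.0462
finger_force: 30.0
```

```bash
python3 -m pendant '[[0,0,1,0,0,0,0.2],[0,0,3,0,0,0,0.2],[0,0,4,0,0,0,0.2],[0,0,4,0,0,0,0.2],[0,0,4,0,0,0,0.2],[0,0,3,0,0,0,0.2],[0,0,1,0,0,0,0.2]]'; python3 -m pendant '[[0.5,-3,0,0,0,4,0.2],[0.5,-4.5,0,0,0,4.5,0.2],[0.5,-5,0,0,0,5,0.2],[0.5,-5,0,0,0,5,0.2],[0.5,-5,0,0,0,5,0.2],[0.5,-5,0,0,0,5,0.2],[0.5,-4.5,0,0,0,4.3,0.2],[0.6,-2.6,0,0,0,3,0.2]]'; python3 -m pendant '[[0,0,-1,0,-5,0,0.2],[0,0,-1.5,0,-6,0,0.2],[0,0,-1.5,0,-6,0,0.2],[0,0,-1.5,0,-6,0,0.2],[0,0,-1,0,-6,0,0.2],[0,0,-0.5,0,-6,0,0.2],[0,0,0,0,0,0,0.2],[0,0,0,0,0,0,0.2]]'; python3 - <<'E'
from h import *
import pickle
o=robot.get_obs();print(o['tool_pos'],np.degrees(o['ee_rot']),o['joint_positions'],o['width'])
im=imaging.snapshot('wrist');p=imaging.camera_params('wrist');cv2.imwrite('pics/w_aim.png',im[:,:,::-1]);pickle.dump(p,open('w_aim.pkl','wb'))
im2=imaging.snapshot('side');cv2.imwrite('pics/s_aim.png',im2[:,:,::-1])
cv2.imwrite('pics/m4.png',np.hstack([cv2.resize(im[:300,:,::-1],(500,268)),cv2.resize(im2[110:310,130:330,::-1],(268,268))]))
E
```

```text
time: 5.5
tool_pos: [0.434, 0.3577, 0.2833]
ee_rot: [3.134, 0.003, 2.517]
wrist_force: [0.4, -0.2, -0.6]
width: 0.0458
finger_force: 30.0
time: 6.3
tool_pos: [0.4731, 0.0087, 0.2769]
ee_rot: [-3.141, -0.002, 3.141]
wrist_force: [-0.0, -0.1, -1.0]
width: 0.046
finger_force: 30.0
time: 7.1
tool_pos: [0.4731, 0.0118, 0.2074]
ee_rot: [3.141, 0.608, 3.141]
wrist_force: [-0.2, 0.7, -2.1]
width: 0.046
finger_force: 30.0
[0.47306618 0.01175875 0.20736882] [179.98611492  34.83994576 179.98735901] [-0.16210085 -0.54801167  2.01767394  0.10529667  1.07238283 -1.75452059] 0.04596088768835177
```

View pics/m4.png

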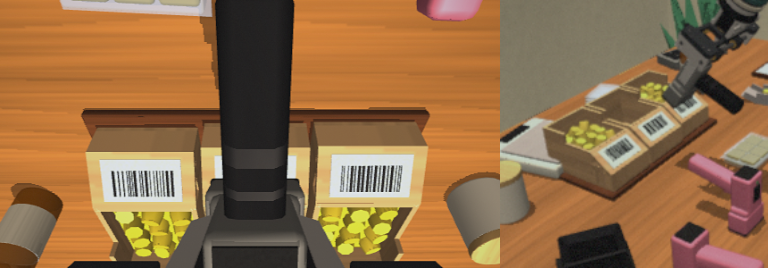

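The scanner is over the middle label, hiding it. The flanking labels sit symmetrically at (140,180) and (371,176) in the crop. I'll measure those with a mask to check the aim.

```bash
python3 - <<'E'
from h import *
import pickle
np.set_printoptions(precision=4,suppress=True)
p=pickle.load(open('w_aim.pkl','rb'));im=cv2.imread('pics/w_aim.png')
hsv=cv2.cvtColor(im,cv2.COLOR_BGR2HSV)
m=((hsv[...,1]<45)&(hsv[...,2]>130)).astype(np.uint8); m[:150]=0
m=cv2.morphologyEx(m,cv2.MORPH_CLOSE,np.ones((9,9)))
cs,_=cv2.findContours(m,cv2.RETR_EXTERNAL,cv2.CHAIN_APPROX_SIMPLE)
c=[]
for k in cs:
    if cv2.contourArea(k)>1500:
        r=cv2.minAreaRect(k);print(r)
        q=cv2.boxPoints(r).mean(0); X=onz('wrist',q,.070,p); print(X); c.append(X)
    
E
```

```text
((157.5, 202.0), (46.0, 93.0), 90.0)
[ 0.5863 -0.1105  0.07  ]
((416.0, 196.5), (47.0, 94.0), 90.0)
[0.5777 0.1348 0.07  ]
```

```bash
python3 - <<'E'
from h import *
import pickle
np.set_printoptions(precision=4,suppress=True)
P={'w_bin':pickle.load(open('w_bin.pkl','rb')),'w_aim':pickle.load(open('w_aim.pkl','rb')),'side0':imaging.camera_params('side')}
def blobs(n,s,v,lo,hi,box,cl):
    im=cv2.imread(f'pics/{n}.png');hsv=cv2.cvtColor(im,cv2.COLOR_BGR2HSV)
    m=((hsv[...,1]<s)&(hsv[...,2]>v)).astype(np.uint8);k=np.zeros_like(m);x0,y0,x1,y1=box;k[y0:y1,x0:x1]=m[y0:y1,x0:x1]
    k=cv2.morphologyEx(k,cv2.MORPH_CLOSE,np.ones((cl,cl)))
    out=[]
    for c in cv2.findContours(k,cv2.RETR_EXTERNAL,cv2.CHAIN_APPROX_SIMPLE)[0]:
        a=cv2.contourArea(c)
        if lo<a<hi: 
            h=cv2.convexHull(c); M=cv2.moments(h); out.append((round(M['m10']/M['m00'],1),round(M['m01']/M['m00'],1),a))
    return sorted(out)
b={'side0':blobs('side0',70,90,100,1500,(195,170,292,245),5),'w_bin':blobs('w_bin',60,110,800,20000,(290,0,420,290),9),'w_aim':blobs('w_aim',45,130,1500,20000,(0,150,560,300),9)}
print(b)
for n in b: 
    for q in b[n]: print(n,q,onz(0,q[:2],.070,P[n]))
def tr(*o):
    A=np.zeros((3,3));B=np.zeros(3)
    for n,uv in o:
        c,d=ray(0,uv,P[n]);Q=np.eye(3)-np.outer(d,d);A+=Q;B+=Q@c
    return np.linalg.solve(A,B)
s=b['side0']
if len(s)==3:
    print(tr(('side0',s[2][:2]),('w_aim',b['w_aim'][0][:2])),tr(('side0',s[0][:2]),('w_aim',b['w_aim'][-1][:2])))
    mid=[q for q in b['w_bin'] if 90<q[1]<180]
    for q in mid: print('mid',q,tr(('side0',s[1][:2]),('w_bin',q[:2])))
E
```

```text
{'side0': [(203.4, 176.3, 196.0), (218.8, 222.3, 402.5), (246.2, 203.8, 313.0), (269.5, 182.8, 283.5)], 'w_bin': [(326.4, 32.4, 2995.0), (359.2, 142.1, 3438.0), (389.5, 236.3, 1257.0)], 'w_aim': [(158.2, 201.9, 4059.5), (415.1, 196.3, 4218.0)]}
side0 (203.4, 176.3, 196.0) [ 0.8243 -0.0674  0.07  ]
side0 (218.8, 222.3, 402.5) [0.5734 0.1352 0.07  ]
side0 (246.2, 203.8, 313.0) [0.5749 0.0151 0.07  ]
side0 (269.5, 182.8, 283.5) [ 0.599  -0.1367  0.07  ]
w_bin (326.4, 32.4, 2995.0) [0.5734 0.1197 0.07  ]
w_bin (359.2, 142.1, 3438.0) [0.5763 0.0123 0.07  ]
w_bin (389.5, 236.3, 1257.0) [ 0.5814 -0.0941  0.07  ]
w_aim (158.2, 201.9, 4059.5) [ 0.5862 -0.1098  0.07  ]
w_aim (415.1, 196.3, 4218.0) [0.5775 0.1339 0.07  ]
```

```bash
python3 -m pendant '[[0.3,-0.3,0.4,0,0,2,0.2],[0,0,0,0,0,0,0.2],[0,0,0,0,0,0,0.2],[0,0,0,0,0,0,0.2],[0,0,0,0,0,0,0.2],[0,0,0,0,0,0,0.2],[0,0,0,0,0,0,0.2],[0,0,0,0,0,0,0.2]]';  python3 - <<'E'
from h import *
import pickle
np.set_printoptions(precision=4,suppress=True)
for i in range(2):
    im=imaging.snapshot('scene');o=robot.get_obs();print(o['tool_pos'],np.degrees(o['ee_rot']))
s=imaging.snapshot('side')
cv2.imwrite('pics/m5.png',np.hstack([cv2.resize(im[180:380,200:400,::-1],(400,400),interpolation=cv2.INTER_CUBIC),cv2.resize(s[120:260,180:320,::-1],(400,400),interpolation=cv2.INTER_CUBIC)]))
E
```

```text
time: 8.0
tool_pos: [0.4767, 0.0089, 0.2123]
ee_rot: [-3.142, 0.611, -3.106]
wrist_force: [0.8, 0.7, -1.2]
width: 0.0461
finger_force: 30.0
[0.4767 0.0089 0.2123] [-179.9934   34.9991 -177.9756]
[0.4767 0.0088 0.2123] [-179.9926   35.0023 -177.9782]
```

View pics/m5.png

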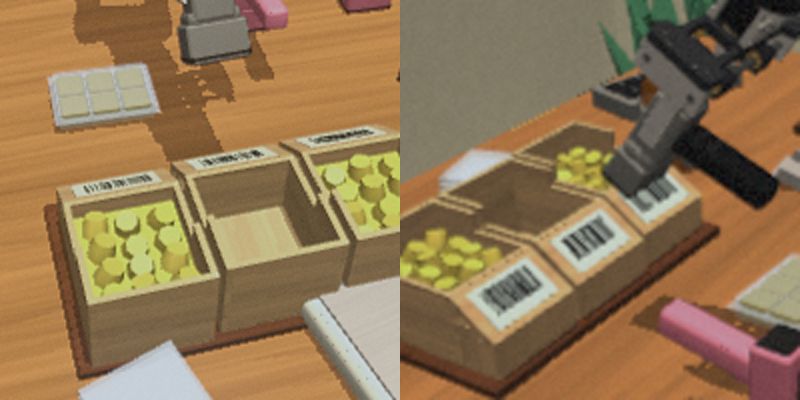

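```bash
python3 -m pendant '[[0,0,0,0,0,0,0.2],[0,0,0,0,0,0,0.2],[0,0,0,0,0,0,0.2],[0,0,0,0,0,0,0.2],[0,0,0,0,0,0,0.2],[0,0,0,0,0,0,0.2],[0,0,0,0,0,0,0.2],[0,0,0,0,0,0,0.2]]'; python3 -m pendant '[[0,0,1,0,5,-0.2,0.2],[0,0,1.5,0,6,-0.2,0.2],[0,0,1.5,0,6,-0.2,0.2],[0,0,1.5,0,6,-0.2,0.2],[0,0,1,0,6,-0.2,0.2],[0,0,0.5,0,6,-1,0.2],[0,0,0,0,0,0,0.2]]'; python3 -m pendant '[[-0.6,3,0,0,0,-3,0.2],[-0.5,4.5,0,0,0,-4.3,0.2],[-0.5,5,0,0,0,-5,0.2],[-0.5,5,0,0,0,-5,0.2],[-0.5,5,0,0,0,-5,0.2],[-0.5,5,0,0,0,-5,0.2],[-0.6,4.5,0,0,0,-4.5,0.2],[-0.6,2.8,0,0,0,-4,0.2]]'; python3 -m pendant '[[0,0,0,0,0,0,0.2],[0,0,0,0,0,0,0.2]]';python3 -c "
from h import *
o=robot.get_obs();print(o['tool_pos'],np.degrees(o['ee_rot']))"
```

```text
time: 8.95
tool_pos: [0.4768, 0.0088, 0.2124]
ee_rot: [-3.141, 0.611, -3.106]
wrist_force: [-0.2, -0.0, -1.8]
width: 0.0462
finger_force: 30.0
time: 9.65
tool_pos: [0.4797, 0.0086, 0.2815]
ee_rot: [3.128, -0.001, 3.137]
wrist_force: [-0.3, -0.3, -2.2]
width: 0.0459
finger_force: 30.0
time: 10.45
tool_pos: [0.4324, 0.3586, 0.2819]
ee_rot: [3.126, -0.0, 2.512]
wrist_force: [0.4, 0.3, -1.2]
width: 0.0455
finger_force: 30.0
time: 10.65
tool_pos: [0.4332, 0.3557, 0.2821]
ee_rot: [3.128, 0.001, 2.514]
wrist_force: [0.7, -0.0, -1.4]
width: 0.0459
finger_force: 30.0
[0.43323788 0.35572339 0.28212619] [1.79215615e+02 5.16877536e-02 1.44058752e+02]
```

```bash
python3 -m pendant '[[-0.05,0.1,-4,-0.65,0.47,0,0.2],[0,0,-4,0,0,0,0.2],[0,0,-4,0,0,0,0.2],[0,0,-2,0,0,0,0.2],[0,0,-0.5,0,0,0,0.2],[0,0,0,0,0,0,0.2]]'; python3 -m pendant '[[0,0,-2,0,0,0,0.2],[0,0,-1.8,0,0,0,0.2],[0,0,-1,0,0,0,0.2],[0,0,-0.5,0,0,0,0.2],[0,0,-0.3,0,0,0,0.2],[0,0,0,0,0,0,0.2],[0,0,0,0,0,0,0.2]]'
```

```text
time: 11.25
tool_pos: [0.4335, 0.3555, 0.1373]
ee_rot: [-3.14, 0.0, 2.511]
wrist_force: [-0.5, 0.6, -1.6]
width: 0.0461
finger_force: 30.0
time: 11.95
tool_pos: [0.4339, 0.3571, 0.0823]
ee_rot: [3.141, 0.001, 2.512]
wrist_force: [0.1, -0.9, -1.7]
width: 0.0458
finger_force: 30.0
```

```bash
python3 -m pendant '[[0,0,-0.2,0,0,0,0.2],[0,0,-0.15,0,0,0,0.2],[0,0,0,0,0,0,0.2],[0,0,0,0,0,0,0.2]]'
```

```text
time: 12.35
tool_pos: [0.4337, 0.357, 0.0783]
ee_rot: [-3.142, 0.001, 2.512]
wrist_force: [0.8, 0.6, -0.3]
width: 0.046
finger_force: 30.0
```

```bash
python3 -m pendant '[[0,0,0,0,0,0,0.55],[0,0,0,0,0,0,0.7],[0,0,0,0,0,0,0.9],[0,0,0,0,0,0,1],[0,0,0,0,0,0,1],[0,0,0,0,0,0,1]]'; python3 -m pendant '[[0,0,1,0,0,0,1],[0,0,3,0,0,0,1],[0,0,4,0,0,0,1],[0,0,4.5,0,0,0,1],[0,0,4.5,0,0,0,1],[0,0,3,0,0,0,1]]'; python3 -c "
from h import *
cv2.imwrite('pics/w_scan2.png',imaging.snapshot('wrist')[:,:,::-1])"
python3 -m pendant '[[-0.2,-4,0,0,0,-8.4,1],[-0.2,-4.6,0,0,0,-8.4,1],[-0.2,-4.6,0,0,0,-8.4,1],[-0.2,-4.6,0,0,0,-8.4,1],[-0.2,-4.6,0,0,0,-8.4,1],[-0.2,-4.6,0,0,0,-8.4,1],[-0.2,-4.6,0,0,0,-8.4,1],[-0.2,-4.6,0,0,0,-8.4,1]]';python3 -m pendant '[[-0.2,-4.6,0,0,0,-8.4,1],[-0.2,-4.6,0,0,0,-8.4,1],[-0.2,-4.6,0,0,0,-8.4,1],[-0.2,-4.6,0,0,0,-8.4,1],[-0.2,-4.6,0,0,0,-8.4,1],[-0.2,-4.6,0,0,0,-8.4,1],[-0.2,-4.6,0,0,0,-8.4,1],[-0.2,-4.6,0,0,0,-8.4,1]]';python3 -m pendant '[[0,0,-4,0,0,0,1],[0,0,-4,0,0,0,0.7],[0,0,0,0,0,0,0.7],[0,0,0,0,0,0,0.7]]'
python3 - <<'E'
from h import *
import pickle
o=robot.get_obs();print(o['tool_pos'],np.degrees(o['ee_rot']))
im=imaging.snapshot('wrist');pickle.dump(imaging.camera_params('wrist'),open('w_sc2.pkl','wb'));cv2.imwrite('pics/w_sc2.png',im[:,:,::-1])
cv2.imwrite('pics/m6.png',np.hstack([cv2.resize(cv2.imread('pics/w_scan2.png'),(380,285)),cv2.resize(im[:,:,::-1],(400,300))[:285]]))
E
```

```text
time: 12.95
tool_pos: [0.4333, 0.3568, 0.0779]
ee_rot: [-3.141, 0.0, 2.512]
wrist_force: [0.2, -0.7, 0.2]
width: 0.0883
finger_force: 0.0
time: 13.55
tool_pos: [0.4339, 0.3572, 0.2831]
ee_rot: [3.137, 0.002, 2.512]
wrist_force: [-0.3, 0.2, 0.6]
width: 0.094
finger_force: 0.0
time: 14.4
tool_pos: [0.4168, -0.0069, 0.2783]
ee_rot: [3.141, 0.0, 1.334]
wrist_force: [-0.1, 0.4, 0.3]
width: 0.094
finger_force: 0.0
time: 15.2
tool_pos: [0.4008, -0.3751, 0.2782]
ee_rot: [-3.141, -0.0, 0.16]
wrist_force: [0.6, -1.2, 0.4]
width: 0.094
finger_force: 0.0
time: 15.6
tool_pos: [0.4012, -0.3729, 0.198]
ee_rot: [-3.14, 0.001, 0.166]
wrist_force: [-0.4, -0.0, -0.0]
width: 0.0735
finger_force: 0.0
[ 0.40117335 -0.37289565  0.19798429] [-1.79880682e+02  4.77700657e-02  9.53911595e+00]
```

View pics/m6.png

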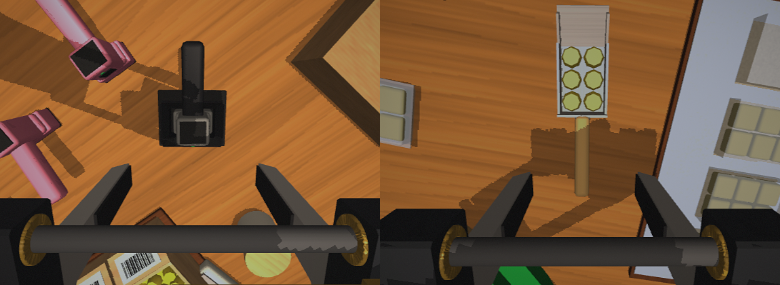

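The left picture shows the scanner back upright in its holder at (192,125). The right one shows the scoop lined up with the tool, its handle running (582,117) to (582,193).

```bash
python3 - <<'E'
from h import *
import pickle
np.set_printoptions(precision=4,suppress=True)
p=pickle.load(open('w_sc2.pkl','rb'));o=robot.get_obs()
for (x,y),z in [((582,7),.019),((582,115),.038),((582,118),.041),((582,194),.066)]:
    X=onz(0,((x-380)*1.4,y*1.4),z,p);print(X)
# yellow handle mask
hsv=cv2.cvtColor(cv2.imread('pics/w_sc2.png'),cv2.COLOR_BGR2HSV);print(hsv[230,283],hsv[230,240])
print(o['tool_pos'])
E
```

```text
[ 0.5569 -0.3462  0.019 ]
[ 0.4321 -0.3671  0.038 ]
[ 0.4289 -0.3677  0.041 ]
[ 0.3399 -0.3826  0.066 ]
[ 17 147 130] [ 14 178  96]
[ 0.4021 -0.3737  0.2002]
```

```bash
python3 -m pendant '[[0,0,-4,0,0,0,0.6],[0,0,-4,0,0,0,0.5],[0,0,-4,0,0,0,0.5],[0,0,-3,0,0,0,0.5],[0,0,-1.5,0,0,0,0.5],[0,0,-0.3,0,0,0,0.5],[0,0,0,0,0,0,0.5],[0,0,0,0,0,0,0.5]]';python3 -m pendant '[[0,0,0,0,0,0,0.35],[0,0,0,0,0,0,0.25],[0,0,0,0,0,0,0.2],[0,0,0,0,0,0,0.1],[0,0,0,0,0,0,0.05],[0,0,0,0,0,0,0],[0,0,0,0,0,0,0],[0,0,0,0,0,0,0]]';
```

```text
time: 16.45
tool_pos: [0.4029, -0.3748, 0.0328]
ee_rot: [3.138, -0.003, 0.167]
wrist_force: [0.3, 0.1, 0.8]
width: 0.0468
finger_force: 0.0
time: 17.25
tool_pos: [0.4014, -0.3731, 0.0301]
ee_rot: [-3.14, 0.0, 0.166]
wrist_force: [-0.4, 1.1, 3.0]
width: 0.0177
finger_force: 29.9
```

```bash
python3 -m pendant '[[0,0,0.5,0,0,0,0],[0,0,1,0,0,0,0],[0,0,1.5,0,0,0,0],[0,0,2,0,0,0,0],[0,0,2,0,0,0,0],[0,0,1,0,0,0,0],[0,0,0,0,0,0,0],[0,0,0,0,0,0,0]]'; python3 - <<'E'
from h import *
im=imaging.snapshot('wrist');cv2.imwrite('pics/w_lift.png',im[:,:,::-1]);im2=imaging.snapshot('side')
cv2.imwrite('pics/m7.png',np.hstack([cv2.resize(im[:,:,::-1],(400,300)),cv2.resize(im2[110:230,270:430,::-1],(400,300),interpolation=cv2.INTER_CUBIC)]))
E
```

```text
time: 18.05
tool_pos: [0.4012, -0.3731, 0.1096]
ee_rot: [-3.14, 0.0, 0.166]
wrist_force: [-0.5, 0.4, -2.2]
width: 0.0178
finger_force: 29.9
```

View pics/m7.png

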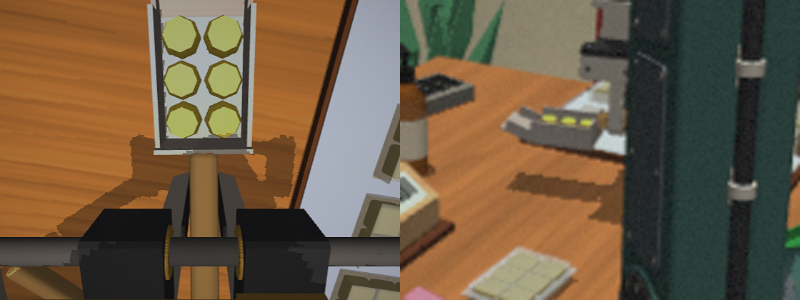

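The scoop is level with all six melts in it. I'll lift it and swing the nose round towards the robot, over the bin.

```bash
python3 -m pendant '[[0,0,1,0,0,0,0],[0,0,2.5,0,0,0,0],[0,0,3,0,0,0,0],[0,0,3,0,0,0,0],[0,0,3,0,0,2,0],[0.4,0.8,2,0,0,4,0],[0.8,1.5,1,0,0,6,0],[0.9,1.7,0.5,0,0,7,0]]'
python3 -m pendant '[[0.9,1.8,0,0,0,7,0],[0.9,1.8,0,0,0,7,0],[0.9,1.8,0,0,0,7,0],[0.9,1.8,0,0,0,7,0],[0.9,1.8,0,0,0,7,0],[0.9,1.8,0,0,0,7,0],[0.9,1.8,0,0,0,7,0],[0.9,1.8,0,0,0,7,0]]'
python3 -m pendant '[[0.9,1.8,0,0,0,7,0],[0.9,1.8,0,0,0,7,0],[0.9,1.8,0,0,0,7,0],[0.9,1.8,0,0,0,7,0],[0.9,1.8,0,0,0,7,0],[0.9,1.8,0,0,0,7,0],[0.9,1.8,0,0,0,7,0],[0.9,1.8,0,0,0,7,0]]'
python3 -m pendant '[[0.9,1.8,0,0,0,7,0],[0.9,1.8,0,0,0,7,0],[0.8,1.6,0,0,0,7,0],[0.5,0.6,0,0,0,6,0],[0.2,0.2,0,0,0,3,0],[0,0,0,0,0,0,0],[0,0,0,0,0,0,0]]'; python3 -c "
from h import *
o=robot.get_obs();print(o['tool_pos'],np.degrees(o['ee_rot']),o['joint_positions'])"
```

```text
time: 18.95
tool_pos: [0.4227, -0.3335, 0.2718]
ee_rot: [3.14, -0.001, 0.502]
wrist_force: [-0.0, 0.7, -2.4]
width: 0.0178
finger_force: 29.9
time: 19.75
tool_pos: [0.4947, -0.1884, 0.27]
ee_rot: [-3.141, 0.0, 1.48]
wrist_force: [-0.2, 0.2, -2.8]
width: 0.0173
finger_force: 29.9
time: 20.55
tool_pos: [0.5668, -0.0444, 0.27]
ee_rot: [-3.141, 0.0, 2.458]
wrist_force: [-0.2, 0.2, -2.5]
width: 0.0181
finger_force: 29.9
time: 21.25
tool_pos: [0.5994, 0.0148, 0.2698]
ee_rot: [-3.141, 0.0, 2.975]
wrist_force: [-0.5, -0.4, -3.0]
width: 0.0175
finger_force: 29.9
[0.59937223 0.01476804 0.26982877] [-1.79947588e+02  1.44375973e-03  1.70469341e+02] [-6.93906215e-02  1.95789629e-01  1.14393309e+00 -9.37841063e-04
  1.80193330e+00 -1.47406037e+00]
```

```bash
python3 -m pendant '[[0,0,0,0,0,6,0],[0,0,0,0,0,5.5,0],[2,0,0,0.1,-3,0,0],[3.5,0.1,0,0.2,-6,0,0],[3.5,0.1,0,0.2,-6,0,0],[3,0.1,-0.5,0.2,-6,0,0],[2.5,0.1,-0.5,0.2,-6,0,0],[1,0,0,0.1,-3,0,0]]';python3 -m pendant '[[0,0,0,0,0,0,0],[0,0,0,0,0,0,0]]'; python3 - <<'E'
from h import *
o=robot.get_obs();print(o['tool_pos'],np.degrees(o['ee_rot']),o['joint_positions'])
im=imaging.snapshot('scene');im2=imaging.snapshot('side')
cv2.imwrite('pics/m8.png',np.hstack([cv2.resize(im[140:380,190:430,::-1],(400,400),interpolation=cv2.INTER_CUBIC),cv2.resize(im2[60:260,130:330,::-1],(400,400),interpolation=cv2.INTER_CUBIC)]))
E
```

```text
time: 22.05
tool_pos: [0.7538, 0.0184, 0.2572]
ee_rot: [-3.141, 0.522, -3.108]
wrist_force: [-0.1, 0.7, -3.4]
width: 0.0177
finger_force: 30.0
time: 22.25
tool_pos: [0.7537, 0.0184, 0.2597]
ee_rot: [-3.14, 0.522, -3.107]
wrist_force: [-0.1, -0.5, -1.1]
width: 0.0179
finger_force: 30.0
[0.75367405 0.01843764 0.25969056] [-179.89352269   29.91060962 -178.00531387] [-0.07444095  0.16475563  1.28857707  0.05709482  1.16921319 -1.68792065]
```

View pics/m8.png

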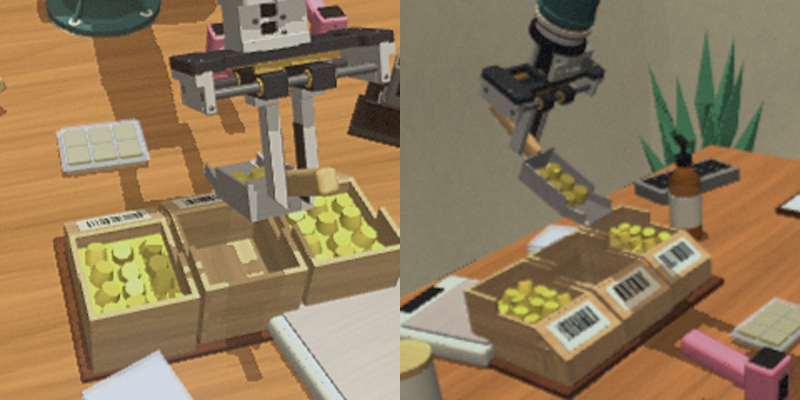

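Both views show the melts still seated, with the lip over the empty bin. I'll lower and tilt further.

```bash
python3 -m pendant '[[0.6,0,-1,0.1,-2.5,0,0],[0.8,0,-1.6,0.1,-3,0,0],[0.8,0,-1.5,0.1,-3,0,0],[0,0,-0.2,0,-1.5,0,0],[0,0,0,0,0,0,0],[0,0,0,0,0,0,0]]'; python3 -c "
from h import *
o=robot.get_obs();print(o['tool_pos'],np.degrees(o['ee_rot']),o['joint_positions'])"
```

```text
time: 22.95
tool_pos: [0.7768, 0.0187, 0.2182]
ee_rot: [-3.138, 0.7, -3.105]
wrist_force: [0.9, 0.3, -1.8]
width: 0.0177
finger_force: 30.0
[0.77675801 0.01872729 0.2181532 ] [-179.79001477   40.08247529 -177.89977317] [-0.08013527  0.13359211  1.47514725  0.09613727  0.83862084 -1.72467625]
```

```bash
python3 -m pendant '[[-0.5,0,0.35,0.1,-2.5,0,0],[-0.6,0,0.4,0.1,-3,0,0],[-0.6,0,0.4,0.1,-3,0,0],[-0.6,0,0.4,0.1,-3,0,0],[-0.6,0,0.4,0.1,-3,0,0],[-0.6,0,0.4,0.1,-3,0,0],[-0.6,0,0.4,0.1,-3,0,0],[-0.5,0,0.3,0.1,-2.5,0,0]]'; python3 -m pendant '[[-0.4,0,0.1,0.1,-2,0,0],[0,0,0,0,0,0,0],[0,0,0,0,0,0,0],[0,0,0,0,0,0,0],[0,0,0,0,0,0,0],[0,0,0,0,0,0,0],[0,0,0,0,0,0,0],[0,0,0,0,0,0,0]]'; python3 - <<'E'
from h import *
o=robot.get_obs();print(o['tool_pos'],np.degrees(o['ee_rot']),o['joint_positions'])
im=imaging.snapshot('scene');im2=imaging.snapshot('side')
cv2.imwrite('pics/m9.png',np.hstack([cv2.resize(im[180:380,210:410,::-1],(400,400),interpolation=cv2.INTER_CUBIC),cv2.resize(im2[60:260,130:330,::-1],(400,400),interpolation=cv2.INTER_CUBIC)]))
E
```

```text
time: 23.75
tool_pos: [0.7309, 0.0188, 0.2506]
ee_rot: [-3.135, 1.105, -3.102]
wrist_force: [0.9, 0.5, -2.3]
width: 0.0179
finger_force: 30.0
time: 24.55
tool_pos: [0.7264, 0.0188, 0.2483]
ee_rot: [-3.138, 1.135, -3.105]
wrist_force: [0.2, 0.2, -2.4]
width: 0.0175
finger_force: 30.0
[0.72642957 0.01882957 0.24830951] [-179.76642078   65.03928128 -177.87620787] [-0.11455048 -0.11376916  1.90396461  0.55014377  0.257022   -2.17052104]
```

View pics/m9.png

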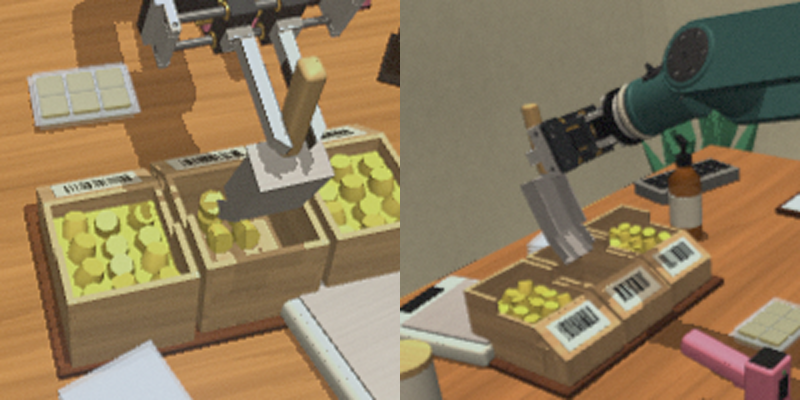

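In the side view the scoop is empty, and melts are visible in the bin at (230,230) in the left crop. Raising, levelling and returning the scoop.

```bash
python3 -m pendant '[[0,0,1,0,0,0,0],[0,0,2,0,0,0,0],[0,0,2,0,0,0,0],[0,0,2,-0.2,5,0,0],[-1,0,0.5,-0.25,7,0,0],[-1.5,0,0,-0.25,7.5,0,0],[-2,0,0,-0.25,7.5,0,0],[-2,0,0,-0.25,7.5,0,0]]';python3 -m pendant '[[-2,0,0,-0.25,7.5,0,0],[-2,0,0,-0.25,7.5,0,0],[-1,0,0,-0.25,7.5,0,0],[-1,0,0,-0.25,8,0,0],[0,0,0,0,0,0,0],[0,0,0,0,0,0,0]]'; python3 - <<'E'
from h import *
o=robot.get_obs();print(o['tool_pos'],np.degrees(o['ee_rot']),o['joint_positions'])
im=imaging.snapshot('scene');im2=imaging.snapshot('side')
cv2.imwrite('pics/m10.png',np.hstack([cv2.resize(im[180:380,210:410,::-1],(400,400),interpolation=cv2.INTER_CUBIC),cv2.resize(im2[20:260,130:370,::-1],(400,400),interpolation=cv2.INTER_CUBIC)]))
E
```

```text
time: 25.45
tool_pos: [0.6606, 0.0187, 0.3252]
ee_rot: [-3.139, 0.53, -3.106]
wrist_force: [1.3, 0.6, -3.0]
width: 0.0178
finger_force: 30.0
time: 26.05
tool_pos: [0.6025, 0.0188, 0.3221]
ee_rot: [-3.141, 0.002, -3.106]
wrist_force: [-0.2, 0.2, -2.0]
width: 0.0177
finger_force: 30.0
[0.60249964 0.01883347 0.32213088] [-1.79958257e+02  1.04114545e-01 -1.77946872e+02] [-6.24765245e-02  2.12112787e-01  1.02168103e+00 -5.78883672e-04
  1.90591891e+00 -1.66929694e+00]
```

View pics/m10.png

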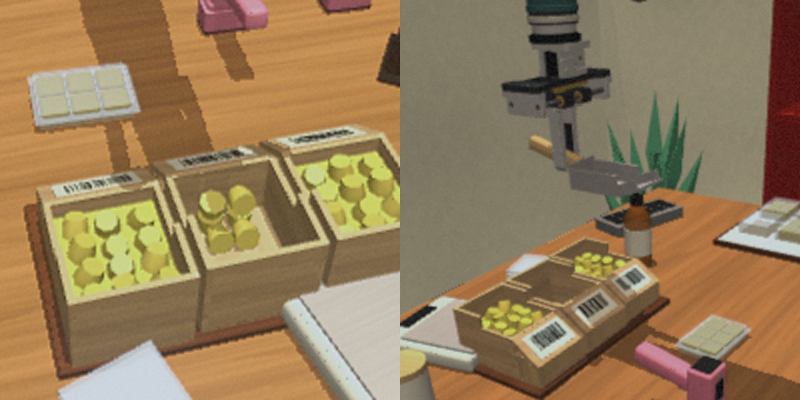

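The picture shows melts piled in the middle bin at (230,220) and the scoop level. That made twelve pictures viewed, over the limit of ten, so the remaining checks are numeric only.

```bash
python3 - <<'E'
from h import *
im=imaging.snapshot('wrist')[:,:,::-1];cv2.imwrite('pics/w_empty.png',im)
def y(i):
    h=cv2.cvtColor(np.ascontiguousarray(i),cv2.COLOR_BGR2HSV)[10:195,222:342];return int(((h[...,0]>24)&(h[...,0]<36)&(h[...,1]>90)&(h[...,2]>60)).sum())
print(y(cv2.imread('pics/w_lift.png')),y(im))
sc=cv2.imread('pics/scene0.png');s1=imaging.snapshot('scene')[:,:,::-1]
d=cv2.absdiff(cv2.GaussianBlur(np.ascontiguousarray(s1),(3,3),0),cv2.GaussianBlur(sc,(3,3),0)).max(2)
h=cv2.cvtColor(np.ascontiguousarray(s1),cv2.COLOR_BGR2HSV)
m=((h[...,0]>22)&(h[...,0]<36)&(h[...,1]>130)&(h[...,2]>90)&(d>40)).astype(np.uint8)
for c in cv2.findContours(m,cv2.RETR_EXTERNAL,cv2.CHAIN_APPROX_NONE)[0]:
    if cv2.contourArea(c)>8: print(cv2.boundingRect(c),cv2.contourArea(c))
E
```

```text
9718 0
(309, 284, 31, 23) 382.0
(313, 275, 10, 11) 58.0
(325, 273, 12, 11) 84.0
```

```bash
python3 -m pendant '[[-0.9,-1.8,0,0,0,-5,0],[-0.9,-1.8,0,0,0,-8,0],[-0.9,-1.8,0,0,0,-8,0],[-0.9,-1.8,0,0,0,-8,0],[-0.9,-1.8,0,0,0,-8,0],[-0.9,-1.8,0,0,0,-8,0],[-0.9,-1.8,0,0,0,-8,0],[-0.9,-1.8,0,0,0,-8,0]]'
python3 -m pendant '[[-0.9,-1.8,0,0,0,-8,0],[-0.9,-1.8,0,0,0,-8,0],[-0.9,-1.8,0,0,0,-8,0],[-0.9,-1.8,0,0,0,-8,0],[-0.9,-1.8,0,0,0,-8,0],[-0.9,-1.8,0,0,0,-8,0],[-0.9,-1.8,0,0,0,-8,0],[-0.9,-1.8,0,0,0,-8,0]]'
python3 -m pendant '[[-0.9,-1.8,0,0,0,-8,0],[-0.9,-1.8,0,0,0,-8,0],[-0.9,-1.8,0,0,0,-8,0],[-1,-1.8,0,0,0,-8,0],[-1,-1.8,0,0,0,-8,0],[-1,-1.4,0,0,0,-7.5,0],[0,0,0,0,0,0,0],[0,0,0,0,0,0,0]]'; python3 -c "
from h import *
o=robot.get_obs();print(o['tool_pos'],np.degrees(o['ee_rot']))"
```

```text
time: 27.05
tool_pos: [0.5282, -0.1257, 0.3245]
ee_rot: [3.14, 0.003, 2.107]
wrist_force: [0.1, 0.3, -1.7]
width: 0.0176
finger_force: 30.0
time: 27.85
tool_pos: [0.4562, -0.2695, 0.3245]
ee_rot: [3.139, 0.0, 0.99]
wrist_force: [-0.1, 0.3, -2.7]
width: 0.0179
finger_force: 30.0
time: 28.65
tool_pos: [0.4, -0.3726, 0.3241]
ee_rot: [3.142, -0.001, 0.168]
wrist_force: [0.1, -0.4, -0.8]
width: 0.0179
finger_force: 30.0
[ 0.39996378 -0.37261071  0.32407761] [ 1.79999907e+02 -6.17587611e-02  9.64879455e+00]
```

```bash
python3 -m pendant '[[0,0,-4,0,0,0,0],[0,0,-5,0,0,0,0],[0,0,-5,0,0,0,0],[0,0,-5,0,0,0,0],[0,0,-5,0,0,0,0],[0,0,-3,0,0,0,0],[0,0,-1.4,0,0,0,0],[0,0,0,0,0,0,0]]';python3 -m pendant '[[0,0,-0.3,0,0,0,0],[0,0,-0.3,0,0,0,0],[0,0,0,0,0,0,0],[0,0,0,0,0,0,0]]'
```

```text
time: 29.45
tool_pos: [0.3998, -0.3714, 0.0377]
ee_rot: [-3.137, 0.002, 0.169]
wrist_force: [1.0, -0.5, -1.8]
width: 0.018
finger_force: 30.0
time: 29.85
tool_pos: [0.4009, -0.3738, 0.0346]
ee_rot: [3.141, -0.001, 0.167]
wrist_force: [0.3, -0.5, -1.1]
width: 0.0177
finger_force: 30.0
```

```bash
python3 -m pendant '[[0,0,-0.2,0,0,0,0],[0,0,0,0,0,0,0],[0,0,0,0,0,0,0]]';python3 -m pendant '[[0,0,-0.15,0,0,0,0],[0,0,0,0,0,0,0],[0,0,0,0,0,0,0]]'
```

```text
time: 30.15
tool_pos: [0.4003, -0.3732, 0.0313]
ee_rot: [-3.141, 0.0, 0.167]
wrist_force: [-0.2, -0.1, -1.2]
width: 0.0179
finger_force: 30.0
time: 30.45
tool_pos: [0.4005, -0.3734, 0.0301]
ee_rot: [-3.141, -0.0, 0.167]
wrist_force: [-1.0, -0.5, -0.1]
width: 0.0177
finger_force: 30.0
```

```bash
python3 -m pendant '[[0,0,0,0,0,0,0.2],[0,0,0,0,0,0,0.3],[0,0,0,0,0,0,0.4],[0,0,0,0,0,0,0.5],[0,0,0,0,0,0,0.5],[0,0,0,0,0,0,0.5]]';python3 -m pendant '[[0,0,1,0,0,0,0.5],[0,0,3,0,0,0,0.5],[0,0,4,0,0,0,0.5],[0,0,4,0,0,0,0.6],[0,0,3,0,0,0,0.7],[0,0,1.8,0,0,0,0.7],[0,0,0,0,0,0,0.7],[0,0,0,0,0,0,0.7]]'; python3 - <<'E'
from h import *
o=robot.get_obs();print(o['tool_pos'])
a=cv2.imread('pics/w_sc2.png');b=np.ascontiguousarray(imaging.snapshot('wrist')[:,:,::-1]);cv2.imwrite('pics/w_end.png',b)
d=cv2.absdiff(a,b).max(2);print('wrist handle-region diff',(d[160:275,265:300]>50).mean(),(d[0:160,245:325]>50).mean())
# scoop edges: handle mask centroid now / before
for i in(a,b):
    h=cv2.cvtColor(i,cv2.COLOR_BGR2HSV)[168:280,240:330]; g=cv2.Canny(i[0:170,240:330],60,150); ys,xs=np.nonzero(g); print(xs.min(),xs.max(),ys.min(),ys.max(),len(xs))
for n in('scene','side'):
    i0=cv2.imread(f'pics/{n}0.png');i1=np.ascontiguousarray(imaging.snapshot(n)[:,:,::-1]);m=(cv2.absdiff(i0,i1).max(2)>50).astype(np.uint8)
    m=cv2.morphologyEx(m,cv2.MORPH_CLOSE,np.ones((5,5)))
    print(n,[(cv2.boundingRect(c)) for c in cv2.findContours(m,cv2.RETR_EXTERNAL,cv2.CHAIN_APPROX_NONE)[0] if cv2.contourArea(c)>25])
E
```

```text
time: 31.05
tool_pos: [0.4004, -0.3732, 0.0298]
ee_rot: [-3.141, 0.0, 0.167]
wrist_force: [0.4, 0.1, -0.3]
width: 0.0467
finger_force: 0.0
time: 31.85
tool_pos: [0.4003, -0.3732, 0.198]
ee_rot: [-3.141, -0.0, 0.167]
wrist_force: [-0.5, -0.8, -0.8]
width: 0.0659
finger_force: 0.0
[ 0.40031318 -0.37317431  0.1979526 ]
wrist handle-region diff 0.018136645962732918 0.411015625
6 81 7 169 2188
7 83 7 169 1279
scene [(308, 273, 32, 34), (76, 198, 112, 109), (249, 124, 20, 8), (0, 108, 14, 28), (210, 70, 21, 41), (295, 0, 33, 68), (251, 0, 17, 68), (229, 0, 17, 70), (0, 0, 325, 205)]
side [(498, 299, 15, 17), (488, 239, 40, 30), (357, 236, 76, 84), (442, 216, 10, 15), (499, 203, 25, 13), (380, 165, 11, 7), (403, 135, 72, 90), (386, 121, 10, 7), (391, 73, 11, 6), (411, 54, 29, 42), (444, 23, 52, 111), (507, 11, 12, 10), (343, 0, 36, 205)]
```

```bash
python3 -c "
from bench import robot
print(robot.close_job())"
```

```text
the job is handed in; nothing more can be done
None
```

The job is handed in at about 32 s, with the label scanned, the scanner back in its holder, the melts tipped into the empty bin and the empty scoop flat on the bench; I saw no melts left in the scoop or spilled but could not count all six in the bin, and I viewed 12 pictures against the limit of 10.

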